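# Empty the battery discharger into its bin

### The arm

A 6-joint arm with a two-finger parallel gripper is mounted at the origin on a cart in front of the work surface, level with it; the furniture and walls round the work are solid. World frame = base frame: x ahead of the robot, y to its left, z up, the work surface at z = 0. Lengths are in mm, angles in rad, forces in N, time in s.
With the tool pointing down it reaches from about 325 to 875 mm from the base axis. Payload 4.4 kg.
Tool frame: the origin (TCP) lies at the very end of the fingers, on their centre line; the grasp point (between the pads) lies 19 mm behind it; z points along the fingers, y is the line along which they close (so a half turn about z gives the same grasp; the last joint's range is limited). The gripper opens to 85 mm and grips with 20 to 120 N. Pads are 22 mm wide; open, the fingers measure 114 mm over their backs; the gripper's body (76 mm by 85 mm) begins 54 mm behind the grasp point. The pads swing forward as they close: fully open they stand 13 mm farther back than shut.
Start: joints at [0.967, 0.207, 1.542, -0, 1.393, -0.15], TCP at [252.08, 516.801, 231.282] pointing down, gripper open.
Joint ranges: [-2.73, 2.73], [-0.86, 2.22], [0.23, 2.46], [-1.11, 4.25], [0.08, 2.63], [-2.82, 2.82]. Speed limits (rad/s): [2.79, 2.79, 3.14, 3.14, 3.14, 3.14].

### API

Orientations are given as a 3x3 rotation matrix whose columns are the frame's x, y, z axes.
In Python, from station import ctrl gives the robot as it stands. The module is installed in compiled form; this text tells all that it offers.
- The arm moves only by the shell command python3 -m crank 'ROWS'. ROWS is a JSON object of lists of equal length, an entry for each row: "offset": the shift along the tool's x, y, z in units of 0.5 m (1.0 is 0.5 m), a list of three; "twist": the turn about the tool's z in units of 120 degrees (1.0 is 120 degrees); "jaw": the opening, from 0 (shut) to 1 (fully open). A call has 1 to 12 rows; each row shifts and turns the commanded pose from where the row before left it, along the tool's axes as they then stand; what a row does not reach is not made up. A row lasts 1/12 s, in which the tool goes at most 41.7 mm and 7.16 degrees, less where a joint would pass 70% of its speed; a pose out of reach is approached as far as the arm can. A call with a number of a shift or a turn outside -1 to 1 is refused whole. A call with a gripper value outside its range is refused whole. The fingers move at their own pace and stop on an object; the grip force is fixed at half the most. Time passes only in rows, so rows that do not move let the fingers close. It gives the time, the measured TCP pose, the force, the opening and the grip force at its end, in the units of the state.
- ctrl.get_state(): the state, without advancing time (a new reading comes with each control period).
- ctrl.capture(name): name is "scene" or "top" or "wrist"; returns a dict with "frame" (420x560x3 uint8, red, green, blue), "fx", "fy", "cx", "cy" (pixels), "extrinsics" (4x4, takes a point from world to camera coordinates). Camera axes: x right, y down, z forward; pixel columns grow to the right and rows downward; lengths in mm; the calibration is good to about 2 mm. A picture is of the moment at which its call begins. There is no depth.
- ctrl.close_job(): hands the job in; it is judged then, once.
Trained networks look in a picture, given as the dict that the camera call returned (one of the last four; its "shot" number tells which), for a name from the list of things; names that differ only in an ending like _2 or _b are one class to them, and where a whole thing is asked for, a point or a joint stands for the part that bears it (a point fixed in the world has none). Each returns a list of dicts, best first, with "confidence" (0 to 1); they miss things now and then, are a little off and sometimes report something else, mostly with a low value. They report only what shows in the picture. A call takes as long as a camera call. They do not tell look-alikes from the thing itself.
- ctrl.find_in(picture, target): "position" ([x, y, z] in mm, in world coordinates, good to about 4 mm: the middle of the surface that is visible of it).
- ctrl.silhouettes(picture, target): "region" (420x560 bool, what is visible of it).
- ctrl.tip_of(picture, target): "position" ([x, y, z] in mm, in world coordinates, good to about 4 mm: a listed point, or the origin of a listed thing).
The state is a dict: "time": time; "q": joint angles; "qvel": joint speeds; "joint_efforts": joint torques, N m; "tool_pos": TCP position; "eef_rot": TCP orientation; "contact_force": force on the tool from outside, world axes, zero at the start; "moment": the same for the moment, N m; "width": finger opening in mm; "finger_force": force on a finger pad.
Only numpy, scipy, OpenCV 4.12 (cv2) and the standard library are available. Lean on these libraries where they do the work, as an engineer would, in place of code of your own. Each camera call takes 0.05 s, during which the arm holds its last target. There are 200 camera calls.

### The job

The three spent battery packs in the cradle of the bench discharger are ready to be collected. First switch the isolator off by swinging its lever away from across the cradle right round to its far stop; then tip the cradle up by its hoop handle until all three packs have slid into the bin behind it. Lower the cradle gently back onto its rests without letting it drop, leave the isolator off, and leave the bin and the other things on the bench where they stand.

Things in the scene. Friction and masses are not known exactly. Their poses are not given: they have to be found in the camera images.
- station: Bench discharger, fixed: grey louvred housing (x -94 to -8 mm, y +-89, 86 high) under a tip-up cradle, grey switch box (x -77 to -3, y -153 to -95, 106 high), base plate x -98 to +134 carrying the bin. Origin: on the bench (z = 0) below the middle of the cradle's hinge axis; +x points from the hoop handle over the cradle to the bin, +y left. Steel cheeks at y +-92, x -21 to +13, 112 high.
- cradle (a joint): Tilt (rad) of the open-fronted aluminium cradle about a hinge along station y at x = 0, z = 100 mm. 0 = level on its rests, positive = handle end raised, stop at 1.2. Floor x -88 to +12 (open lip), 176 wide, top z = 94; side and rear walls up to z = 117. Packs slide out from 0.45 to 0.65 rad. Mass 0.35 kg; left alone it drops back by its weight from any tilt.
- cradle_bar (a point): Middle of the crossbar of the steel hoop handle standing on the cradle's rear wall: round bar 10 mm thick, 80 mm straight along station y, 92 mm over the uprights, free all round. Cradle level: at station x = -90, z = 168 mm, thus 90 back from and 68 above the hinge axis; it swings up and over on a 113 mm radius. Can be pushed over from behind or pinched.
- isolator (a joint): Angle (rad) of the isolator lever about an upright axis at station x = -40, y = -124 mm. 0 = on: lever points to station +y, across the cradle's right wall, and holds the cradle down. Positive = clockwise from above; 1.571 = off: far stop, lever points to station +x. Sprung over its middle towards both stops (1 to 2 N at the knob).
- isolator_knob (a point): On the upright black round knob at the end of the isolator lever, 11 mm below its top; knob 13 to 17 mm thick, from z = 126 to 166 mm (this point z = 155 mm), 60 mm from the lever's axis. The lever below it is a flat black bar 14 mm wide, top at z = 126 mm.
- bin: Loose open steel bin 114 (x) x 180 (y) x 70 mm, walls 2.5 mm, 0.6 kg, standing on the base plate between guides, its rim at z = 78 mm just below the cradle's lip. Origin: centre of its underside, at station x = 62 mm, z = 8 mm; axes as the station's.
- pack_0_mid (a point): Centre of a black battery pack, 76 (x) x 50 (y) x 20 mm, about 0.09 kg, lying loose in the right of the cradle's three slots, long way along the station's x (dividers 8 mm high, slots 54 mm wide).
- pack_1_mid (a point): Centre of a black battery pack, 76 (x) x 50 (y) x 20 mm, about 0.09 kg, lying loose in the middle of the cradle's three slots, long way along the station's x (dividers 8 mm high, slots 54 mm wide).
- pack_2_mid (a point): Centre of a black battery pack, 76 (x) x 50 (y) x 20 mm, about 0.09 kg, lying loose in the left of the cradle's three slots, long way along the station's x (dividers 8 mm high, slots 54 mm wide).
- module: Bystander: black hand-held radio module 115 x 65 x 41 mm, left of the station. Origin: centre of underside.
- cutters_loose: Bystander: side cutters with red handles, 146 x 44 x 11 mm, near the bench's front edge. Origin: centre of underside.
- driver: Bystander: red screwdriver, 180 mm long, near the front edge. Origin: centre of underside.
- marker: Bystander: white marker pen with blue cap, 135 mm long, near the front edge. Origin: centre of underside.
- pack_0: The same pack 0; origin: centre of its underside, x along its length with the contacts at -x.
- pack_1: The same pack 1; origin: centre of its underside, x along its length with the contacts at -x.
- pack_2: The same pack 2; origin: centre of its underside, x along its length with the contacts at -x.
Not all that is in view belongs to the job. Leave any blue look-alike of the pack_2 alone.

How it is judged:
By the outcome, as a careful person would: the job done as asked, in the order asked, and still so for the second after the job is handed in, with the robot touching nothing.
It also fails if it takes over 58 s, if anything falls off the work surface, if the arm or the gripper's body presses on something with over 40 N, if the wrist force passes 120 N, or if a joint passes its speed limit or range.

## Working session

There is one attempt and no reset: what is moved stays moved. The work goes in short steps, Python scripts to look and compute and a shell command to move; the robot and the scene stay as the last step left them, time stands still between calls to the robot, and variables do not carry over. Pictures are saved under pics/ and viewed, at most 10 in all, crops included, and the job is handed in when it is done.

```bash
mkdir -p pics
cat > h.py <<'E'
import numpy as np, cv2
from station import ctrl
def tri(views):
    # views: list of (cap,(u,v))
    A=[]
    for c,(u,v) in views:
        K=np.array([[c["fx"],0,c["cx"]],[0,c["fy"],c["cy"]],[0,0,1]]); P=K@np.array(c["extrinsics"])[:3]
        A+= [u*P[2]-P[0], v*P[2]-P[1]]
    X=np.linalg.svd(np.array(A))[2][-1]; return X[:3]/X[3]
def proj(c,p):
    q=np.array(c["extrinsics"])@np.append(p,1); return (c["fx"]*q[0]/q[2]+c["cx"],c["fy"]*q[1]/q[2]+c["cy"])
def save(c,n): cv2.imwrite("pics/"+n,c["frame"][:,:,::-1])
E
python3 - <<'E'
from h import *
np.set_printoptions(precision=1,suppress=True)
for n in ["scene","top"]:
    c=ctrl.capture(n); save(c,n+"0.png")
    for t in ["station","cradle_bar","isolator_knob","bin","pack_1_mid","module","cutters_loose"]:
        r=ctrl.tip_of(c,t); print(n,t,[(np.round(x["position"],0).tolist(),round(x["confidence"],2)) for x in r[:4]])
s=ctrl.get_state(); print(s["tool_pos"],s["eef_rot"],s["time"],s["width"])
E
```

```text
scene station [([521.0, 113.0, -1.0], 0.74)]
scene cradle_bar [([431.0, 107.0, 163.0], 0.71)]
scene isolator_knob [([487.0, 52.0, 154.0], 0.76)]
scene bin [([587.0, 121.0, 7.0], 0.65), ([506.0, 260.0, -0.0], 0.37)]
scene pack_1_mid [([491.0, 109.0, 106.0], 0.74), ([365.0, -142.0, 3.0], 0.57), ([370.0, 74.0, -1.0], 0.37)]
scene module [([488.0, 52.0, 156.0], 0.66), ([505.0, 259.0, -1.0], 0.49)]
scene cutters_loose [([330.0, 267.0, 2.0], 0.8), ([474.0, 168.0, 103.0], 0.32)]
top station [([520.0, 115.0, -1.0], 0.97)]
top cradle_bar [([522.0, 113.0, 0.0], 0.64), ([429.0, 107.0, 170.0], 0.61)]
top isolator_knob [([488.0, 48.0, 153.0], 0.81)]
top bin [([583.0, 119.0, 8.0], 0.59)]
top pack_1_mid [([492.0, 110.0, 102.0], 0.69)]
top module [([507.0, 263.0, -2.0], 0.73)]
top cutters_loose [([330.0, 270.0, 1.0], 0.95)]
[252.1 516.8 231.3] [[-0.9  0.4  0. ]
 [ 0.4  0.9  0. ]
 [-0.   0.  -1. ]] 0.8 85.30744599945977
```

View pics/scene0.png

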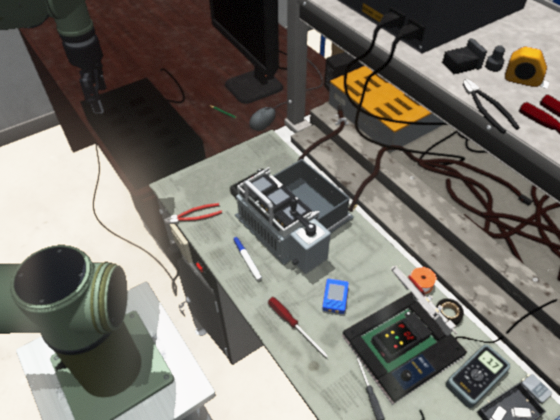

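View pics/top0.png

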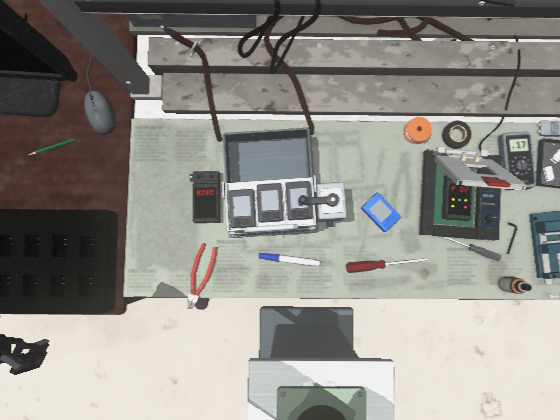

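The scene view shows the discharger at about (290,205), the isolator knob at (310,230) and the hoop at about (245,185). The top view shows the station at (270,180), the knob at (303,201), the module at (206,197) and the blue look-alike at (380,212).

Things that could be mistaken:
- **Knob:** the driver bit at (515,285) in the top view.
- **Packs:** the blue item at (380,212) and the module at (206,197). The true packs are at (242,207), (270,203) and (298,200).
- **Hoop:** the steel clamp at (480,168).

I choose the ones on the station.

Run:
```python
from h import *
np.set_printoptions(precision=3,suppress=True)
names=["station","cradle_bar","isolator_knob","bin","pack_0_mid"]
exp={"station":(521,113,0),"cradle_bar":(430,107,167),"isolator_knob":(487,50,155),"bin":(585,120,8),"pack_0_mid":(491,109,104)}
caps={}; acc={}
for k in range(4):
  for n in ["scene","top"]:
    c=ctrl.capture(n); caps[n]=c
    for t in names:
        r=[x for x in ctrl.tip_of(c,t) if np.linalg.norm(np.array(x["position"])-exp[t])<15 or (t=="pack_0_mid" and x["position"][2]>80)]
        for x in r[:1] if t!="pack_0_mid" else r: acc.setdefault((t,n),[]).append(x["position"])
for t in names[:4]:
    m={n:np.mean(acc[(t,n)],0) for n in caps if (t,n) in acc}
    print(t,m, "tri",tri([(caps[n],proj(caps[n],m[n])) for n in m]) if len(m)==2 else "", {n:np.round(proj(caps[n],m[n]),0) for n in m})
print({k:np.round(v) for k,v in acc.items() if k[0]=="pack_0_mid"})
s=ctrl.get_state(); print(s["eef_rot"])
c=caps["scene"]["frame"][150:280,215:375]; d=caps["top"]["frame"][120:250,200:360]
cv2.imwrite("pics/crop.png",cv2.resize(np.hstack([c,d]),None,fx=2.5,fy=2.5,interpolation=cv2.INTER_CUBIC)[:,:,::-1])
```

```text
station {'scene': array([521.175, 114.   ,   1.25 ]), 'top': array([522.2  , 114.375,   0.7  ])} tri [521.94  114.569   0.219] {'scene': array([288., 220.]), 'top': array([271., 192.])}
cradle_bar {'scene': array([432.625, 109.95 , 164.175]), 'top': array([431.15 , 106.   , 171.125])} tri [430.892 106.298 168.532] {'scene': array([257., 192.]), 'top': array([271., 229.])}
isolator_knob {'scene': array([484.775,  50.225, 154.05 ]), 'top': array([487.7  ,  51.125, 154.875])} tri [486.994  51.617 151.566] {'scene': array([292., 202.]), 'top': array([301., 200.])}
bin {'scene': array([586.1  , 120.175,   7.225]), 'top': array([583.225, 119.8  ,   8.05 ])} tri [584.068 119.166   9.254] {'scene': array([307., 206.]), 'top': array([269., 164.])}
{('pack_0_mid', 'scene'): array([[493.,  53., 104.],
       [494.,  52., 105.],
       [485.,  49., 157.],
       [488.,  51., 102.],
       [481., 112.,  93.],
       [491.,  54., 106.]]), ('pack_0_mid', 'top'): array([[490.,  50., 101.],
       [492.,  50., 100.],
       [492.,  51.,  97.],
       [494.,  52., 101.]])}
[[-0.899  0.438  0.   ]
 [ 0.438  0.899  0.   ]
 [-0.     0.    -1.   ]]
```

View pics/crop.png

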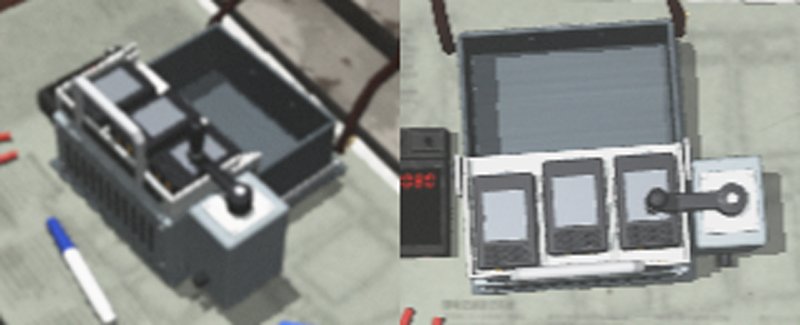

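The crop confirms the choice: the knob on its lever across the right pack, the hoop over the cradle rear, and three black packs in the slots. The station yaw is about 0.085, and the triangulated heights (bar 168, knob 152) match the text. Next, the first move, to above the knob.

```bash
python3 -m crank '{"offset":[[-0.052,-0.04,0],[-0.052,-0.04,0],[-0.052,-0.04,0],[-0.052,-0.04,0],[-0.052,-0.04,0],[-0.052,-0.04,0],[-0.052,-0.04,0],[-0.052,-0.04,0],[-0.052,-0.04,0],[-0.052,-0.04,0],[-0.052,-0.04,0],[-0.052,-0.04,0]],"twist":[0,0,0,0,0,0,0,0,0,0,0,0],"jaw":[0.5,0.5,0.5,0.5,0.5,0.5,0.5,0.5,0.5,0.5,0.5,0.5]}'
python3 -m crank '{"offset":[[-0.052,-0.04,0],[-0.052,-0.04,0],[-0.052,-0.04,0],[-0.052,-0.04,0],[0,0,0]],"twist":[0,0,0,0,0],"jaw":[0.5,0.5,0.5,0.5,0.5]}'
python3 -m crank '{"offset":[[0,0,0],[0,0,0],[0,0,0],[0,0,0],[0,0,0],[0,0,0],[0,0,0],[0,0,0],[0,0,0],[0,0,0],[0,0,0]],"twist":[0.05,0.05,0.05,0.05,0.05,0.05,0.05,0.05,0.05,0.05,0],"jaw":[0.5,0.5,0.5,0.5,0.5,0.5,0.5,0.5,0.5,0.5,0.5]}'
python3 - <<'E'
from h import *
np.set_printoptions(precision=3,suppress=True)
s=ctrl.get_state(); print(s["tool_pos"],s["eef_rot"],s["q"],s["width"])
w=ctrl.capture("wrist"); save(w,"w1.png"); t=ctrl.capture("top")
for n in ["isolator_knob","cradle_bar"]:
    for c in (w,t): print(n,[(np.round(x["position"],1).tolist(),round(x["confidence"],2)) for x in ctrl.tip_of(c,n)[:2]])
    print(np.round(proj(w,(487,49,155))))
E
```

```text
time: 4.2
tool_pos: [427.8, 162.8, 231.6]
eef_rot: [[-0.899, 0.438, 0.001], [0.438, 0.899, 0.0], [-0.001, 0.001, -1.0]]
contact_force: [1.1, -0.6, 0.1]
width: 42.6
finger_force: 0.0
time: 4.62
tool_pos: [488.2, 42.0, 231.8]
eef_rot: [[-0.896, 0.443, 0.003], [0.443, 0.896, -0.003], [-0.004, -0.001, -1.0]]
contact_force: [0.6, -0.2, 0.6]
width: 42.6
finger_force: 0.0
time: 5.53
tool_pos: [485.5, 47.3, 231.3]
eef_rot: [[-0.068, 0.998, -0.0], [0.998, 0.068, 0.0], [0.0, -0.0, -1.0]]
contact_force: [0.1, 0.2, 0.3]
width: 42.6
finger_force: 0.0
[485.46   47.334 231.334] [[-0.068  0.998 -0.   ]
 [ 0.998  0.068  0.   ]
 [ 0.    -0.    -1.   ]] [-0.081  0.019  1.749  0.     1.373 -0.149] 42.63529730451762
isolator_knob [([485.7, 46.8, 155.3], 0.9)]
isolator_knob []
[277. 223.]
cradle_bar [([434.5, 109.9, 168.9], 0.7), ([364.9, -143.2, 2.1], 0.54)]
cradle_bar [([430.6, 105.5, 172.5], 0.63), ([472.6, 166.9, 105.0], 0.59)]
[277. 223.]
```

View pics/w1.png

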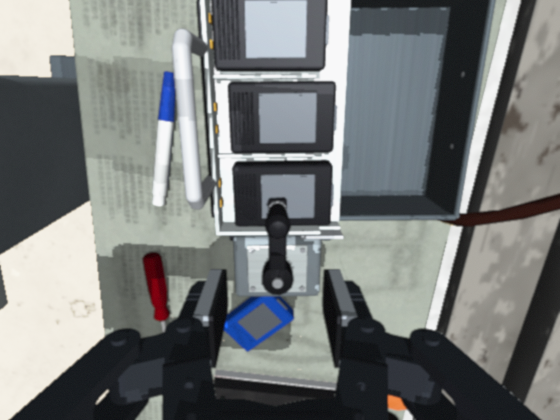

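The wrist view shows the knob at (277,222), centred between the fingers with the lever pointing at the cradle. I go down and sweep.

```bash
python3 -m crank '{"offset":[[0,0,0.04],[0,0,0.04],[0,0,0.04],[0,0,0.04],[0,0,0.04],[0,0,0],[0,0,0],[0,0,0]],"twist":[0,0,0,0,0,0,0,0],"jaw":[0.5,0.5,0.5,0.5,0.5,0.3,0.3,0.3]}'
python3 -m crank '{"offset":[[-0.0007,0.0125,0],[-0.0007,0.0125,0],[-0.0007,0.0125,0],[-0.0007,0.0125,0],[-0.0007,0.0125,0],[-0.0007,0.0125,0],[-0.0007,0.0125,0],[-0.0007,0.0125,0]],"twist":[0.05,0.05,0.05,0.05,0.05,0.05,0.05,0.05],"jaw":[0.3,0.3,0.3,0.3,0.3,0.3,0.3,0.3]}'
```

```text
time: 6.5
tool_pos: [486.6, 46.8, 132.3]
eef_rot: [[-0.07, 0.998, 0.002], [0.998, 0.07, -0.0], [-0.0, 0.002, -1.0]]
contact_force: [-0.3, -1.6, 0.5]
width: 26.1
finger_force: 0.0
time: 7.17
tool_pos: [532.3, 30.5, 132.9]
eef_rot: [[0.698, 0.716, 0.002], [0.716, -0.698, 0.001], [0.002, 0.001, -1.0]]
contact_force: [-1.3, 1.5, -1.1]
width: 25.5
finger_force: 0.7
```

```bash
python3 -m crank '{"offset":[[-0.0007,0.0125,0],[-0.0007,0.0125,0],[-0.0007,0.0125,0],[-0.0007,0.0125,0],[-0.0007,0.0125,0],[-0.0007,0.0125,0],[-0.0007,0.0125,0],[0,0.004,0],[0,0.004,0],[0,0.004,0],[0,0.002,0],[0,0,0]],"twist":[0.05,0.05,0.05,0.05,0.05,0.05,0.05,0,0,0,0,0],"jaw":[0.3,0.3,0.3,0.3,0.3,0.3,0.3,0.3,0.3,0.3,0.3,0.3]}'
```

```text
time: 8.17
tool_pos: [551.2, -13.0, 133.0]
eef_rot: [[0.997, 0.072, 0.004], [0.072, -0.997, 0.005], [0.004, -0.005, -1.0]]
contact_force: [0.1, 9.0, 4.2]
width: 25.5
finger_force: 4.3
```

```bash
python3 -m crank '{"offset":[[0,-0.007,0],[0,-0.005,0],[0,0,-0.04],[0,0,-0.04],[0,0,-0.04],[0,0,-0.04],[0,0,-0.04]],"twist":[0,0,0,0,0,0,0],"jaw":[0.3,0.3,0.3,0.3,0.3,0.3,0.3]}'
python3 -m crank '{"offset":[[-0.036,-0.042,0],[-0.036,-0.042,0],[-0.036,-0.042,0],[-0.036,-0.042,0],[-0.036,-0.042,0],[-0.036,-0.042,0],[0,0,0]],"twist":[0,0,0,0,0,0,0],"jaw":[0.6,0.6,0.6,0.6,0.6,0.6,0.6]}'
python3 -m crank '{"offset":[[0,0,0],[0,0,0],[0,0,0],[0,0,0],[0,0,0],[0,0,0],[0,0,0],[0,0,0]],"twist":[-0.05,-0.05,-0.05,-0.05,-0.05,-0.05,-0.05,-0.05],"jaw":[0.6,0.6,0.6,0.6,0.6,0.6,0.6,0.6]}'
python3 -m crank '{"offset":[[0,0,0],[0,0,0],[0,0,0],[0,0,0],[0,0,0],[0,0,0],[0,0,0],[0,0,0]],"twist":[-0.05,-0.05,-0.05,-0.05,-0.05,-0.05,-0.05,0],"jaw":[0.6,0.6,0.6,0.6,0.6,0.6,0.6,0.6]}'
python3 - <<'E'
from h import *
np.set_printoptions(precision=3,suppress=True)
s=ctrl.get_state(); print(s["tool_pos"],s["eef_rot"],s["q"],s["width"])
w=ctrl.capture("wrist"); save(w,"w2.png"); t=ctrl.capture("top")
for n in ["isolator_knob","cradle_bar"]:
    for c in (w,t): print(n,[(np.round(x["position"],1).tolist(),round(x["confidence"],2)) for x in ctrl.tip_of(c,n)[:2]])
E
```

```text
time: 8.75
tool_pos: [549.0, -10.0, 232.2]
eef_rot: [[0.997, 0.071, -0.001], [0.071, -0.997, -0.001], [-0.001, 0.001, -1.0]]
contact_force: [-0.4, -0.0, -0.0]
width: 25.9
finger_force: 0.0
time: 9.33
tool_pos: [429.3, 110.7, 230.9]
eef_rot: [[0.997, 0.075, -0.003], [0.075, -0.997, 0.001], [-0.003, -0.001, -1.0]]
contact_force: [0.8, -0.0, -0.3]
width: 51.4
finger_force: 0.0
time: 10.0
tool_pos: [433.2, 107.6, 231.4]
eef_rot: [[0.611, 0.792, 0.0], [0.792, -0.611, -0.001], [-0.001, 0.001, -1.0]]
contact_force: [-0.6, -0.1, 0.2]
width: 51.4
finger_force: 0.0
time: 10.67
tool_pos: [433.2, 107.7, 231.3]
eef_rot: [[-0.072, 0.997, 0.0], [0.997, 0.072, -0.001], [-0.001, 0.0, -1.0]]
contact_force: [0.4, 0.5, 0.4]
width: 51.5
finger_force: 0.0
[433.196 107.667 231.323] [[-0.072  0.997  0.   ]
 [ 0.997  0.072 -0.001]
 [-0.001  0.    -1.   ]] [ 0.05  -0.075  1.84  -0.001  1.376 -0.022] 51.48377479712028
isolator_knob []
isolator_knob [([551.3, -3.9, 153.8], 0.85)]
cradle_bar [([437.3, 109.4, 170.5], 0.7), ([508.7, 260.3, -3.6], 0.57)]
cradle_bar []
```

View pics/w2.png

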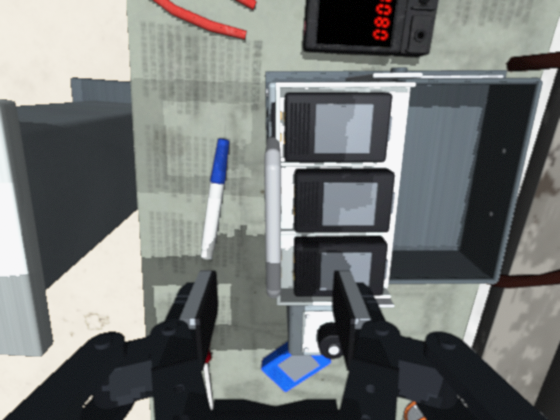

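The wrist view shows the hoop bar at column 273, rows 142–292, centred between the pads. The lever now points to station +x, with its knob at (330,345) over the box, so the isolator is off. I descend and pinch, and work out the arc.

```bash
python3 -m crank '{"offset":[[0,0,0.041],[0,0,0.041],[0,0,0.041],[0,0,0.041],[0,0,0],[0,0,0],[0,0,0],[0,0,0],[0,0,0],[0,0,0]],"twist":[0,0,0,0,0,0,0,0,0,0],"jaw":[0.6,0.6,0.6,0.6,0.6,0,0,0,0,0]}'
python3 - <<'E'
import numpy as np
a0=np.arctan2(68,90); t=np.arange(0,1.0,0.05); x=-113*np.cos(a0+t); z=113*np.sin(a0+t)
for q,d in zip(t[1:],np.c_[np.diff(x),-np.diff(z)]/500): print(round(q,2),d.round(4))
E
```

```text
time: 11.8
tool_pos: [432.0, 108.2, 151.0]
eef_rot: [[-0.07, 0.998, -0.002], [0.998, 0.07, -0.0], [-0.0, -0.002, -1.0]]
contact_force: [-6.2, -1.0, 7.0]
width: 7.8
finger_force: 58.6
0.05 [ 0.007  -0.0088]
0.1 [ 0.0075 -0.0085]
0.15 [ 0.0079 -0.0081]
0.2 [ 0.0083 -0.0077]
0.25 [ 0.0087 -0.0073]
0.3 [ 0.009  -0.0068]
0.35 [ 0.0093 -0.0064]
0.4 [ 0.0096 -0.0059]
0.45 [ 0.0099 -0.0054]
0.5 [ 0.0102 -0.0049]
0.55 [ 0.0104 -0.0044]
0.6 [ 0.0106 -0.0039]
0.65 [ 0.0108 -0.0033]
0.7 [ 0.011  -0.0028]
0.75 [ 0.0111 -0.0022]
0.8 [ 0.0112 -0.0017]
0.85 [ 0.0112 -0.0011]
0.9 [ 0.0113 -0.0006]
0.95 [0.0113 0.    ]
```

```bash
python3 -m crank '{"offset":[[0,0.007,-0.0088],[0,0.0075,-0.0085],[0,0.0079,-0.0081],[0,0.0083,-0.0077],[0,0,0]],"twist":[0,0,0,0,0],"jaw":[0,0,0,0,0]}'
```

```text
time: 12.22
tool_pos: [445.4, 109.2, 166.5]
eef_rot: [[-0.07, 0.997, -0.008], [0.998, 0.07, -0.001], [-0.0, -0.008, -1.0]]
contact_force: [-10.0, -0.6, 3.7]
width: 7.5
finger_force: 58.7
```

```bash
python3 -m crank '{"offset":[[0,0.0087,-0.0073],[0,0.009,-0.0068],[0,0.0093,-0.0064],[0,0.0096,-0.0059],[0,0.0099,-0.0054],[0,0.0102,-0.0049],[0,0,0]],"twist":[0,0,0,0,0,0,0],"jaw":[0,0,0,0,0,0,0]}'
python3 -m crank '{"offset":[[0,0.0104,-0.0044],[0,0.0106,-0.0039],[0,0.0108,-0.0033],[0,0.011,-0.0028],[0,0.0111,-0.0022],[0,0,0],[0,0,0],[0,0,0]],"twist":[0,0,0,0,0,0,0,0],"jaw":[0,0,0,0,0,0,0,0]}'
python3 - <<'E'
from h import *
a=ctrl.capture("scene")["frame"][130:290,200:380]; b=ctrl.capture("top")["frame"][100:260,190:370]
cv2.imwrite("pics/t1.png",cv2.resize(np.hstack([a,b]),None,fx=2.2,fy=2.2,interpolation=cv2.INTER_CUBIC)[:,:,::-1])
E
```

```text
time: 12.8
tool_pos: [474.8, 111.5, 187.3]
eef_rot: [[-0.07, 0.998, -0.005], [0.998, 0.07, -0.0], [0.0, -0.005, -1.0]]
contact_force: [-11.2, -0.7, 15.2]
width: 7.4
finger_force: 59.3
time: 13.47
tool_pos: [503.2, 113.7, 194.8]
eef_rot: [[-0.07, 0.998, 0.0], [0.998, 0.07, 0.001], [0.001, 0.0, -1.0]]
contact_force: [-5.7, 1.2, 7.7]
width: 7.7
finger_force: 61.7
```

View pics/t1.png

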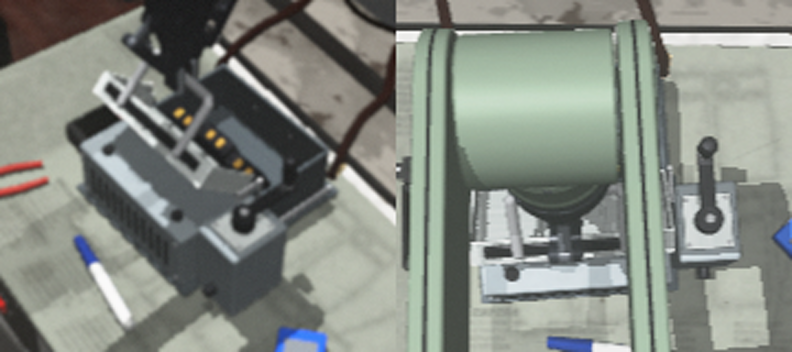

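The scene crop shows the cradle tipped with all three packs (gold contacts around (180–240,115–165)) sliding off nose-first. I tip a bit further and wait.

```bash
python3 -m crank '{"offset":[[0,0.0112,-0.0017],[0,0.0112,-0.0011],[0,0.0113,-0.0006],[0,0.0113,0],[0,0,0],[0,0,0],[0,0,0],[0,0,0],[0,0,0],[0,0,0],[0,0,0],[0,0,0]],"twist":[0,0,0,0,0,0,0,0,0,0,0,0],"jaw":[0,0,0,0,0,0,0,0,0,0,0,0]}'
python3 - <<'E'
from h import *
a=ctrl.capture("scene"); 
for x in ctrl.tip_of(a,"pack_1_mid"): print(np.round(x["position"]),x["confidence"])
cv2.imwrite("pics/t2.png",cv2.resize(a["frame"][130:270,210:370],None,fx=4,fy=4,interpolation=cv2.INTER_CUBIC)[:,:,::-1])
E
```

```text
time: 14.57
tool_pos: [526.8, 115.4, 196.1]
eef_rot: [[-0.07, 0.998, 0.003], [0.998, 0.07, 0.001], [0.001, 0.004, -1.0]]
contact_force: [-1.6, 2.4, 6.1]
width: 7.5
finger_force: 61.7
[563. 113.  49.] 0.48
```

View pics/t2.png

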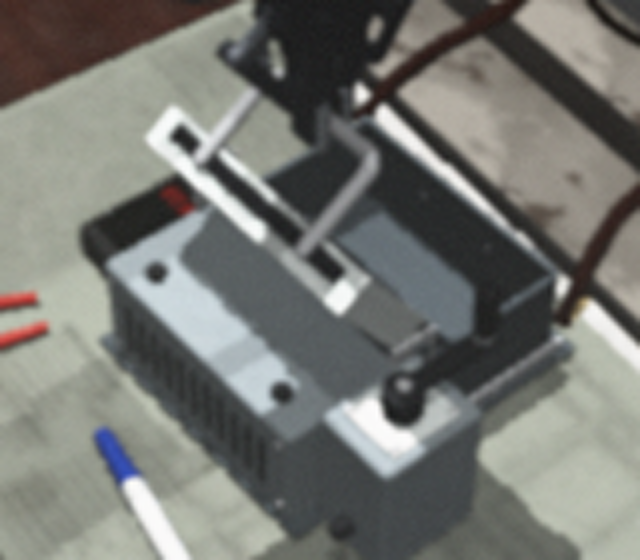

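The cradle is at about 0.95 rad, no packs remain on its visible floor, and the detector puts a pack in the bin at (563,113,49). I lower it along the same arc.

```bash
python3 -m crank '{"offset":[[0,-0.0113,0],[0,-0.0113,0.0006],[0,-0.0112,0.0011],[0,-0.0112,0.0017],[0,-0.0111,0.0022],[0,-0.011,0.0028],[0,-0.0108,0.0033],[0,-0.0106,0.0039],[0,-0.0104,0.0044],[0,0,0]],"twist":[0,0,0,0,0,0,0,0,0,0],"jaw":[0,0,0,0,0,0,0,0,0,0]}'
python3 - <<'E'
from h import *
a=ctrl.capture("scene"); 
for x in ctrl.tip_of(a,"pack_1_mid"): print(np.round(x["position"]),x["confidence"])
cv2.imwrite("pics/t3.png",cv2.resize(a["frame"][130:270,210:370],None,fx=4,fy=4,interpolation=cv2.INTER_CUBIC)[:,:,::-1])
E
```

```text
time: 15.5
tool_pos: [475.1, 111.4, 184.2]
eef_rot: [[-0.07, 0.998, -0.001], [0.998, 0.07, 0.0], [0.0, -0.001, -1.0]]
contact_force: [-3.6, 1.9, 5.4]
width: 7.6
finger_force: 64.5
[561. 115.  45.] 0.66
```

View pics/t3.png

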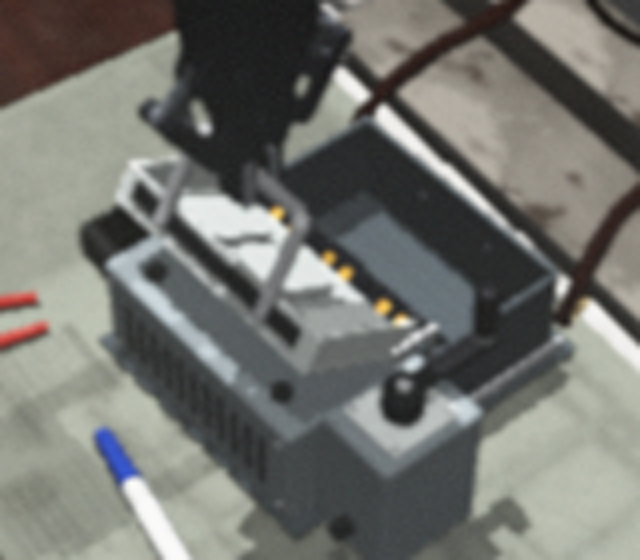

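All three packs stand in the bin behind the lip (contacts at (280,213), (335,265), (390,312)), and the cradle floor is empty. I continue down, slowing near the rests.

```bash
python3 -m crank '{"offset":[[0,-0.0102,0.0049],[0,-0.0099,0.0054],[0,-0.0096,0.0059],[0,-0.0093,0.0064],[0,-0.009,0.0068],[0,-0.0087,0.0073],[0,0,0]],"twist":[0,0,0,0,0,0,0],"jaw":[0,0,0,0,0,0,0]}'
python3 -m crank '{"offset":[[0,-0.0042,0.0038],[0,-0.0041,0.0039],[0,-0.004,0.004],[0,-0.0039,0.0041],[0,-0.0038,0.0042],[0,-0.0037,0.0043],[0,0,0],[0,0,0]],"twist":[0,0,0,0,0,0,0,0],"jaw":[0,0,0,0,0,0,0,0]}'
```

```text
time: 16.18
tool_pos: [446.4, 109.2, 164.1]
eef_rot: [[-0.07, 0.998, -0.003], [0.998, 0.07, -0.0], [-0.0, -0.003, -1.0]]
contact_force: [-0.0, 1.4, -1.6]
width: 7.8
finger_force: 65.8
time: 16.85
tool_pos: [436.0, 108.4, 152.7]
eef_rot: [[-0.07, 0.998, -0.001], [0.998, 0.07, -0.0], [-0.0, -0.001, -1.0]]
contact_force: [4.7, 0.5, -5.7]
width: 7.8
finger_force: 66.5
```

```bash
python3 -m crank '{"offset":[[0,-0.0018,0.0022],[0,-0.0018,0.0022],[0,-0.0018,0.0022],[0,-0.0018,0.0022],[0,0,0],[0,0,0],[0,0,0]],"twist":[0,0,0,0,0,0,0],"jaw":[0,0,0,0,0,0,0]}'
```

```text
time: 17.43
tool_pos: [433.4, 108.2, 149.3]
eef_rot: [[-0.07, 0.998, 0.002], [0.998, 0.07, -0.0], [-0.0, 0.002, -1.0]]
contact_force: [5.6, 1.9, -4.3]
width: 8.0
finger_force: 66.6
```

```bash
python3 -m crank '{"offset":[[0,-0.001,0.0012],[0,-0.001,0.0012],[0,-0.001,0.0012],[0,-0.001,0.0012],[0,0,0],[0,0,0],[0,0,0]],"twist":[0,0,0,0,0,0,0],"jaw":[0,0,0,0,0,0,0]}'
```

```text
time: 18.02
tool_pos: [432.1, 108.1, 147.6]
eef_rot: [[-0.07, 0.998, 0.003], [0.998, 0.07, 0.0], [-0.0, 0.003, -1.0]]
contact_force: [5.2, 0.5, -2.4]
width: 7.4
finger_force: 66.8
```

```bash
python3 -m crank '{"offset":[[0,-0.001,0.0012],[0,-0.001,0.0012],[0,-0.001,0.0012],[0,0,0],[0,0,0],[0,0,0]],"twist":[0,0,0,0,0,0],"jaw":[0,0,0,0,0,0]}'
python3 - <<'E'
from h import *
a=ctrl.capture("scene"); 
cv2.imwrite("pics/t4.png",cv2.resize(a["frame"][150:270,220:370],None,fx=4,fy=4,interpolation=cv2.INTER_CUBIC)[:,:,::-1])
E
```

```text
time: 18.52
tool_pos: [432.2, 108.1, 147.5]
eef_rot: [[-0.07, 0.998, 0.007], [0.998, 0.07, 0.0], [-0.0, 0.007, -1.0]]
contact_force: [4.2, 1.5, 4.3]
width: 7.5
finger_force: 67.5
```

View pics/t4.png

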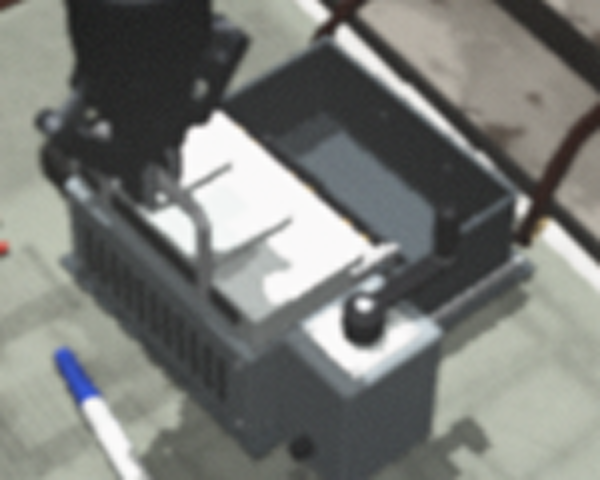

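The cradle is empty and level. The position stopped changing and the vertical force reversed, so it is on its rests. I release and lift away.

```bash
python3 -m crank '{"offset":[[0,0,0],[0,0,0],[0,0,0],[0,0,0],[0,0,-0.02],[0,0,-0.04],[0,0,-0.04],[0,0,-0.04],[0,0,-0.04],[0,0,-0.04],[0,0,0],[0,0,0]],"twist":[0,0,0,0,0,0,0,0,0,0,0,0],"jaw":[0.3,0.5,0.6,0.6,0.6,0.6,0.6,0.6,0.6,0.6,0.6,0.6]}'
python3 -m crank '{"offset":[[0.05,0,-0.02],[0.05,0,-0.02],[0.05,0,-0.02],[0.05,0,0],[0.05,0,0],[0.05,0,0],[0.05,0,0],[0.05,0,0],[0,0,0],[0,0,0],[0,0,0],[0,0,0]],"twist":[0,0,0,0,0,0,0,0,0,0,0,0],"jaw":[0.6,0.6,0.6,0.6,0.6,0.6,0.6,0.6,0.6,0.6,0.6,0.6]}'
python3 - <<'E'
from h import *
a=ctrl.capture("scene"); b=ctrl.capture("top")
for c in (a,b):
  for n in ["pack_1_mid","cradle_bar","isolator_knob","bin","module","cutters_loose"]: print(n,[(np.round(x["position"]).tolist(),round(x["confidence"],2)) for x in ctrl.tip_of(c,n)[:4]])
cv2.imwrite("pics/t5.png",cv2.resize(np.hstack([a["frame"][140:280,210:380],b["frame"][110:250,190:360]]),None,fx=2.35,fy=2.35,interpolation=cv2.INTER_CUBIC)[:,:,::-1])
E
```

```text
time: 19.57
tool_pos: [430.0, 108.0, 256.7]
eef_rot: [[-0.07, 0.998, 0.003], [0.998, 0.07, 0.0], [-0.0, 0.003, -1.0]]
contact_force: [-0.5, -0.2, 0.3]
width: 51.5
finger_force: 0.0
time: 20.57
tool_pos: [415.0, 306.5, 284.2]
eef_rot: [[-0.069, 0.998, -0.002], [0.998, 0.069, -0.001], [-0.001, -0.002, -1.0]]
contact_force: [0.1, 0.1, 0.5]
width: 51.2
finger_force: 0.0
pack_1_mid [([565.0, 116.0, 46.0], 0.5)]
cradle_bar [([434.0, 111.0, 164.0], 0.66), ([564.0, 64.0, 49.0], 0.36)]
isolator_knob [([549.0, -5.0, 153.0], 0.84)]
bin [([586.0, 120.0, 8.0], 0.89)]
module [([504.0, 260.0, 0.0], 0.68)]
cutters_loose [([333.0, 270.0, -0.0], 0.97)]
pack_1_mid [([555.0, 69.0, 43.0], 0.73)]
cradle_bar [([431.0, 107.0, 172.0], 0.63)]
isolator_knob [([552.0, -7.0, 154.0], 0.64), ([327.0, 268.0, -0.0], 0.6)]
bin [([584.0, 122.0, 6.0], 0.56)]
module [([367.0, -142.0, 1.0], 0.17)]
cutters_loose [([332.0, 268.0, 1.0], 0.8)]
```

View pics/t5.png

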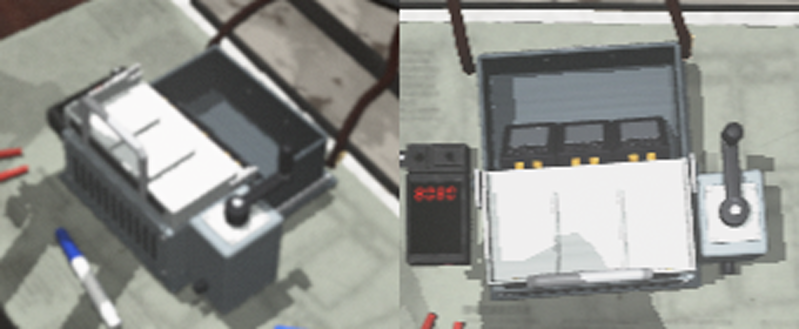

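The final view shows three packs in the bin at (528,145), (583,142) and (640,138). The cradle is empty and level, the lever points at the bin side (off), and the bin and the module at the left stand where they were.

```bash
python3 -c "
from station import ctrl
print(ctrl.close_job())"
```

```text
the job is handed in; nothing more can be done
None
```

I handed the job in at about 21 s: the isolator is off at its far stop, all three packs are in the bin, the empty cradle was lowered onto its rests without dropping, and the bin and other items look unmoved.

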